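# Move a watch movement with spring tongs

## Task

Take the steel spring tongs out of their stand, squeeze them shut on the smaller of the two bare watch movements on the rubber mat, lift it and set it down flat on the middle of the round black casing cushion, without dropping it. Handle it with the tongs only, never with the gripper's own fingers, and leave the larger movement where it is. Finally put the tongs back upright in their stand, where they stood, and let go.

Things in the scene. Friction and masses are not known exactly. Their poses are not given: they have to be found in the camera images.
- tongs_grip (a point): Loose steel spring tongs, 60 g, tips down in a stand; two sprung arms spread along y, z up. Point: mid-way between the arms' grip rolls, where to squeeze; 50 mm above the tips, 38 mm below the top. Over the rolls (10 mm across) 46 mm when open. 40 mm: carried, tips 35 mm apart; 34 mm: tips 20 mm apart; 26 mm: shut. The spring pushes each roll with 4 N open, 9 N at 34 mm, and reopens them.
- tongs_tips (a point): Same tongs, point mid-way between the lower ends of the open tips, 50 mm below tongs_grip. Tips are flat upright blades, 16 mm wide in x, 15 mm tall, 3 mm thick; open, 49 mm apart inside and 57 mm outside, along y. Squeezed from 40 to 34 mm at the rolls they sink 1 to 2 mm relative to the rolls.
- stand_floor (a point): Fixed dark wooden stand: a low open well in which the tongs start, in its middle and at its yaw, standing free on their tips, sprung open. Point: middle of the well's floor, 6 mm above the counter; z up. Inside 30 mm (x) by 74 mm (y); walls 18 mm above the floor, 8 mm thick.
- small_movement_center (a point): The movement to be carried: a loose plain steel disc, 20 mm across and 10 mm tall, 18 g or so, lying flat on a turquoise rubber mat block (85 by 150 mm, fixed, top 25 mm above the counter). This point is its centre, half-way up; z points up.
- large_movement_center (a point): The larger movement, to be left alone: a loose disc of the same make, 34 mm across and 10 mm tall, on the same mat, its centre 66 to 82 mm from the small one's. This point is its centre, half-way up.
- cushion_top (a point): The round black casing cushion, fixed, 80 mm across its flat top, 22 mm tall. This point is the middle of its top; z points up.
Not all that is in view belongs to the job. Of the things shaped like the part that bears tongs_grip, the bare steel one is meant.

How it is judged:
On the way, in this order (a step that is already met when the one before it is completed fails the run):
1. the small movement is held by the tongs, lifted clear of the mat (height (world z) of small_movement_center above 0.045 m and contact force between tongs and small_movement above 0.3 N), for 0.2 s.
2. the small movement lies on the cushion and the tongs have let go of it (horizontal distance between small_movement_center and cushion_top below 0.018 m and z of small_movement_center in the frame of cushion_top below 0.009 m and contact force between tongs and small_movement below 0.05 N), for 0.2 s.
At the end, for the whole second after the job is handed in: The small movement rests flat (within 10 degrees) on the cushion, its centre within 18 mm of the cushion's middle; the tongs stand in their stand again, upright within 14 degrees and within 20 mm of where they stood; the large movement is within 20 mm of where it was; all at rest (horizontal distance between small_movement_center and cushion_top below 0.018 m and z of small_movement_center in the frame of cushion_top between 0.001 and 0.009 m and angle between small_movement_center's own z axis and vertical below 0.17 rad and linear speed of each of small_movement, tongs below 0.02 m/s and distance of each of large_movement_center, tongs_grip from where it was at the start of the episode below 0.02 m and angle between tongs_grip's own z axis and vertical below 0.25 rad); the robot touches nothing.
It fails at once if the gripper or arm touches the small movement (contact force between any of the fingers, the arm and small_movement above 0.3 N).
It fails at once if the small movement is dropped (moves faster than 0.5 m/s out of the tongs' hold) (linear speed of small_movement above 0.5 m/s and contact force between tongs and small_movement below 0.05 N).
It fails at once if the large movement is shifted by more than 20 mm (distance of large_movement_center from where it was at the start of the episode above 0.02 m).
It also fails if it takes over 51 s, if anything falls off the work surface, if the arm or the gripper's body presses on something with over 40 N, if the wrist force passes 120 N, or if a joint passes its speed limit or range.

## Robot

A 7-joint arm with a two-finger parallel gripper is mounted at the origin on the work surface. World frame = base frame: x ahead of the robot, y to its left, z up, the work surface at z = 0. Lengths are in m, angles in rad, forces in N, time in s.
With the tool pointing down it reaches from about 0.4 to 0.85 m from the base axis. Payload 10.4 kg.
Tool frame: the origin (TCP) lies midway between the tips of the shut fingers; the grasp point (between the pads) lies hold_point_z behind it (hold_point_z is the distance from the TCP to the grasp point, in m); z points along the fingers, y is the line along which they close (so a half turn about z gives the same grasp; the last joint's range is limited). The gripper opens to 87 mm and grips with 3 to 60 N. Pads are 19 mm wide; open, the fingers measure 117 mm over their backs; the gripper's body (75 mm by 190 mm) begins 51 mm behind the grasp point.
Start: joints at [1.107, 0.332, -0.065, 1.46, 0.022, 1.35, -0.088], TCP at [0.267, -0.565, 0.223] pointing down, gripper open.
Joint ranges: [-2.6, 2.6], [-0.5, 2.12], [-1.47, 1.34], [0.16, 2.42], [-1.27, 4.41], [0.06, 2.06], [-2.6, 2.6]. Speed limits (rad/s): [2.22, 2.22, 2.79, 2.79, 3.14, 3.14, 3.14].

## Interface

Orientations are given as a unit quaternion [x, y, z, w].
In Python, from bench import * gives the robot as it stands. The module is installed in compiled form; this text tells all that it offers.
- The arm moves only by the tool drive_tool, never from a script. Its argument "increments" is a list of rows, each a list of 6 numbers: the shift along the tool's x, y, z scaled (see below), then the turn, a rotation vector about the tool's x, y, z scaled (see below). In form: [[dx, dy, dz, rx, ry, rz], ...]. A call has exactly 5 rows; each row is the pose to reach, as a shift and turn from the pose commanded when the call began, along the tool's axes at that moment; what a row does not reach only later rows make up. The controller multiplies each number of a shift by 300 mm and each number of a turn by pi/4 rad. A row lasts 1/12 s, in which the tool goes at most 41.7 mm and 7.16 degrees, less where a joint would pass 70% of its speed; a pose out of reach is approached as far as the arm can. A call with a number of a shift or a turn outside -1 to 1 is refused whole. A call with a gripper value outside its range is refused whole. "claw" is the closure, from 0 (fully open) to 1 (shut), set as the call begins (left out, the last holds). The fingers move at their own pace and stop on an object; "force" is the grip in N (left out, the last holds). Time passes only in rows, so rows that repeat a pose let the fingers close, or fill a call up. It gives the time, the measured TCP pose, the force, the opening and the grip force at its end, in the units of the state.
- read_state(): the state, without advancing time (a new reading comes with each control period).
- camera(name): name is "side" or "top" or "wrist"; returns the picture (420x560x3 uint8, blue, green, red); there is no depth.
- get_calibration(name): a dict with "K" (3x3 intrinsics, pixels), "k1" (the pictures are not rectified: a ray, as slopes to the right and down, at radius r is drawn at 1 + k1 r^2 times it, then the intrinsics apply), "position" and "rotation" of the camera in the world. Camera axes: x right, y down, z forward; pixel columns grow to the right and rows downward; lengths in m; the calibration is good to about 2 mm. A picture is of the moment at which its call begins: read the wrist's pose just before it. get_calibration takes no time and is no camera call; for the wrist camera it gives the pose at the moment of the call.
- close_job(): hands the job in; it is judged then, once.
The state is a dict: "time": time; "joint_positions": joint angles; "joint_vel": joint speeds; "joint_torque": joint torques, N m; "ee_pos": TCP position; "eef_rot": TCP orientation; "ft_force": force on the tool from outside, world axes, zero at the start; "torque": the same for the moment, N m; "width": finger opening in m; "grip_force": force on a finger pad.
Only numpy, scipy, OpenCV 4.12 (cv2) and the standard library are available. Lean on these libraries where they do the work, as an engineer would, in place of code of your own. Each camera call takes 0.05 s, during which the arm holds its last target. There are 200 camera calls.

## Working session

There is one attempt and no reset: what is moved stays moved. The work goes in short steps, Python scripts to look and compute and a tool call to move; the robot and the scene stay as the last step left them, time stands still between calls to the robot, and variables do not carry over. Pictures are saved under pics/ and viewed, at most 10 in all, crops included, and the job is handed in when it is done.

Besides the shell and the picture viewer there is one more tool, called after "Call:" in YAML: its name, and indented under it one key for each argument. drive_tool: Moves the arm, as the interface text tells. Its arguments: {"type":"object","properties":{"increments":{"type":"array","items":{"type":"array","items":{"type":"number"}}},"claw":{"type":"number"},"force":{"type":"number"}},"required":["increments"]}

```bash
mkdir -p pics
python3 - <<'E'
from bench import *
import cv2,numpy as np
s=read_state();print(s)
a=camera("side");b=camera("top");
cv2.imwrite("pics/side.png",a);cv2.imwrite("pics/top.png",b);cv2.imwrite("pics/wrist.png",camera("wrist"))
for n in("side","top","wrist"):print(n,get_calibration(n))
cv2.imwrite("pics/a.png",cv2.resize(np.vstack([a,b]),(0,0),fx=.71,fy=.71))
E
```

```text
{'time': 0.0, 'joint_positions': array([ 1.10741903,  0.33287121, -0.06471586,  1.4609516 ,  0.02158469,
        1.34989773, -0.08854023]), 'joint_vel': array([ 9.73083546e-04,  9.01686756e-04,  1.41082520e-03,  1.79037512e-04,
       -6.61152610e-04,  5.95551520e-06,  1.11498901e-03]), 'joint_torque': array([-2.43543809e-04, -6.23256969e+01,  2.49167177e-02, -3.89897919e+01,
       -6.11930341e-02,  3.98132997e-02,  1.25848001e-04]), 'ee_pos': array([ 0.26649156, -0.5649035 ,  0.22174948]), 'eef_rot': array([ 9.75813119e-01,  2.18605221e-01, -1.79441467e-04, -6.93671000e-04]), 'ft_force': array([-0.33030285, -0.42898228, -0.04885216]), 'torque': array([-0.06436387,  0.03361548, -0.01072721]), 'grip_force': 0.0, 'width': 0.08697773783280555}
side {'K': array([[391.71272555,   0.        , 280.6112551 ],
       [  0.        , 391.71272555, 207.60123515],
       [  0.        ,   0.        ,   1.        ]]), 'k1': -0.06453538746774873, 'position': array([0.01496682, 0.44789445, 0.6049595 ]), 'rotation': array([-0.3608615 ,  0.82412014, -0.39652661,  0.18267901])}
top {'K': array([[409.20261315,   0.        , 287.55766913],
       [  0.        , 409.20261315, 212.79580916],
       [  0.        ,   0.        ,   1.        ]]), 'k1': -0.06698305600294752, 'position': array([ 0.33370653, -0.03246911,  1.02045153]), 'rotation': array([ 0.73924818, -0.66453714,  0.07206441, -0.08190994])}
wrist {'K': array([[319.13129007,   0.        , 273.25115008],
       [  0.        , 319.13129007, 202.37660778],
       [  0.        ,   0.        ,   1.        ]]), 'k1': -0.06051774214438254, 'position': array([ 0.3341424 , -0.53276865,  0.38447898]), 'rotation': array([ 0.83655136, -0.53050609, -0.07372014,  0.1153709 ])}
```

View pics/top.png

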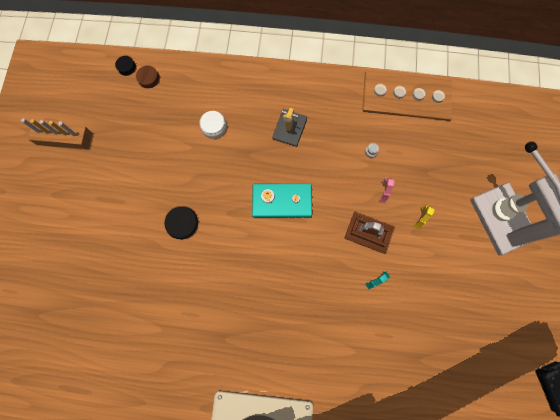

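View pics/side.png

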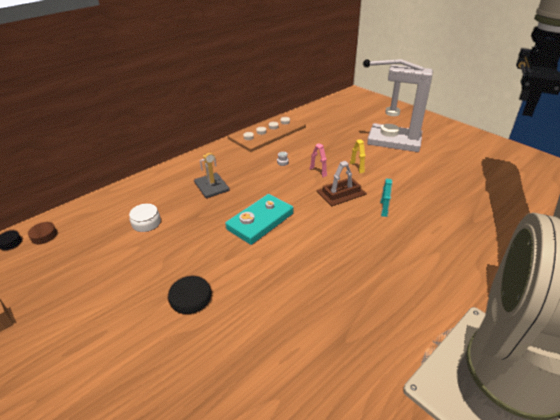

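The top view shows the bare steel tongs in the dark wooden stand at (371,231). Lookalikes are pink (388,189), yellow (425,216) and teal (378,281), none of them steel. The small movement is at (296,198) and the large at (267,196), both on the turquoise mat. The black cushion is at (181,222), with a smaller black jar at (125,65) as its lookalike. In the side view they are: tongs (343,175), small (270,204), large (246,217), cushion (190,294).

```bash
cat > h.py <<'E'
from bench import *
import cv2,numpy as np
from scipy.spatial.transform import Rotation as R
def rays(c,px):
    px=np.array(px,float).reshape(-1,1,2)
    # r_d = r(1+k1 r^2)
    u=cv2.undistortPoints(px,c["K"],np.array([c["k1"],0,0,0,0.]))[:,0]
    d=np.c_[u,np.ones(len(u))]
    q=np.asarray(c["rotation"]); 
    return (R.from_quat(q)if q.size==4 else R.from_matrix(q)).apply(d)
def plane(c,px,z):
    d=rays(c,px);p=c["position"];return p+d*((z-p[2])/d[:,2])[:,None]
def tri(cs,pxs):
    A=np.zeros((3,3));b=np.zeros(3);L=[]
    for c,p in zip(cs,pxs):
        d=rays(c,p)[0];d/=np.linalg.norm(d);M=np.eye(3)-np.outer(d,d);A+=M;b+=M@c["position"];L.append((M,c["position"]))
    x=np.linalg.solve(A,b);return x,[round(1000*np.linalg.norm(M@(x-p)),1) for M,p in L]
def proj(c,P):
    q=R.from_quat(c["rotation"]).inv()
    v=q.apply(np.atleast_2d(P)-c["position"]);u=v[:,:2]/v[:,2:];u=u*(1+c["k1"]*(u**2).sum(1))[:,None]
    return u*c["K"][0,0]+c["K"][:2,2]
def blobs(m,amin=10):
    cs,_=cv2.findContours(m.astype(np.uint8),cv2.RETR_EXTERNAL,cv2.CHAIN_APPROX_NONE)
    return sorted([c for c in cs if cv2.contourArea(c)>=amin],key=cv2.contourArea,reverse=True)
E
python3 - <<'E'
from h import *
np.set_printoptions(precision=4,suppress=True)
T,S=get_calibration("top"),get_calibration("side")
for n,a,b in(("grip",(371,228),(343,172)),("small",(296,198),(270,204)),("large",(267,196),(246,217)),("cush",(181,222),(190,293))):print(n,tri((T,S),(a,b)))
t=cv2.imread("pics/top.png");s=cv2.imread("pics/side.png")
for n,im,c in(("top",t,T),("side",s,S)):
    h=cv2.cvtColor(im,cv2.COLOR_BGR2HSV)
    m=(h[...,2]<45)
    for b in blobs(m,300)[:8]:
        (e,ax,an)=cv2.fitEllipse(b);print(n,"dark",e,ax,an,cv2.contourArea(b))
    m=(abs(h[...,0].astype(int)-87)<10)&(h[...,1]>120)&(h[...,2]>80)
    for b in blobs(m,300)[:2]:
        r=cv2.minAreaRect(b);print(n,"mat",r); 
        print(plane(c,cv2.boxPoints(r),.025))
c1=cv2.resize(t[205:260,335:405],(0,0),fx=5.5,fy=5.5,interpolation=cv2.INTER_CUBIC)
c2=cv2.resize(t[175:225,245:320],(0,0),fx=5.0,fy=5.0,interpolation=cv2.INTER_CUBIC)
H=max(c1.shape[0],c2.shape[0]);o=np.zeros((H,c1.shape[1]+c2.shape[1],3),np.uint8);o[:c1.shape[0],:c1.shape[1]]=c1;o[:c2.shape[0],c1.shape[1]:]=c2
cv2.imwrite("pics/crop.png",o)
E
```

```text
grip (array([ 0.5246, -0.21  ,  0.0706]), [np.float64(3.6), np.float64(3.6)])
small (array([ 0.5898, -0.0255,  0.0312]), [np.float64(2.7), np.float64(2.7)])
large (array([0.5877, 0.0477, 0.0332]), [np.float64(1.4), np.float64(1.4)])
cush (array([0.5023, 0.2567, 0.0127]), [np.float64(2.4), np.float64(2.4)])
top dark (181.0274658203125, 222.50119018554688) (30.891048431396484, 32.34382629394531) 61.51033401489258 782.5
top dark (550.3719482421875, 381.7569274902344) (20.945066452026367, 57.951900482177734) 170.02679443359375 734.5
top mat ((281.5, 200.0), (32.0, 59.0), 90.0)
[[ 0.6182  0.0909  0.025 ]
 [ 0.6339 -0.0577  0.025 ]
 [ 0.5514 -0.0655  0.025 ]
 [ 0.5359  0.0805  0.025 ]]
side dark (540.0794067382812, 69.60203552246094) (39.51861572265625, 85.12348937988281) 9.116800308227539 2227.5
side dark (189.45318603515625, 294.8458557128906) (35.12997055053711, 41.93281555175781) 70.11522674560547 1154.5
side mat ((259.260009765625, 217.1800079345703), (32.60000228881836, 64.5999984741211), 53.13010025024414)
[[ 0.6114  0.0932  0.025 ]
 [ 0.6454 -0.0954  0.025 ]
 [ 0.533  -0.0573  0.025 ]
 [ 0.5136  0.1129  0.025 ]]
```

View pics/crop.png

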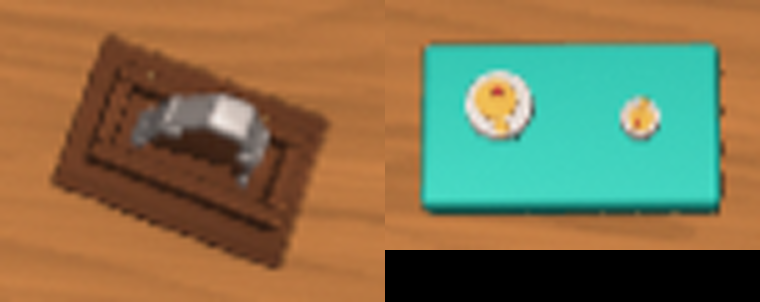

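The crop shows the bare steel tongs standing in the dark stand (centre about (370,232), turned about 20° in the picture). The small movement is the right-hand disc, the large one the left. Next: stand yaw, and a move of the wrist camera over the tongs.

```bash
cat >> h.py <<'E'
np.set_printoptions(precision=4,suppress=True)
def yawrot(yaw): # tool down, tool y axis in world at angle yaw
    y=np.array([np.cos(yaw),np.sin(yaw),0]);z=np.array([0,0,-1.]);return R.from_matrix(np.c_[np.cross(y,z),y,z])
def inc(pos,yaw,s=None,p0=None,r0=None):
    s=s or read_state();p0=s["ee_pos"] if p0 is None else p0
    r0=R.from_quat(s["eef_rot"]) if r0 is None else r0
    d=r0.inv().apply(np.array(pos)-p0)/.3;w=(r0.inv()*yawrot(yaw)).as_rotvec()/(np.pi/4)
    return np.r_[d,w]
E
python3 - <<'E'
from h import *
T=get_calibration("top")
P=plane(T,[(355,211.4),(395,227.2),(385.5,254),(344.5,238.6)],.024);print(P,P.mean(0))
a=P[1]-P[0]+P[2]-P[3];b=P[0]-P[3]+P[1]-P[2];print(np.linalg.norm(a)/2,np.linalg.norm(b)/2,np.degrees(np.arctan2(a[1],a[0])),np.degrees(np.arctan2(b[1],b[0])))
s=read_state();r=R.from_quat(s["eef_rot"]);print(r.as_matrix())
W=get_calibration("wrist");print("cam in tool",r.inv().apply(W["position"]-s["ee_pos"]));print((r.inv()*R.from_quat(W["rotation"])).as_matrix())
print(plane(W,[(280,210),(280,400),(20,210)],.05), proj(W,s["ee_pos"]))
E
```

```text
[[ 0.575  -0.1739  0.024 ]
 [ 0.5454 -0.276   0.024 ]
 [ 0.4762 -0.2562  0.024 ]
 [ 0.5037 -0.153   0.024 ]] [ 0.5251 -0.2148  0.024 ]
0.10655720848747172 0.07314749869889568 -105.54405007400351 -16.17590322267372
[[ 0.9044  0.4267 -0.0005]
 [ 0.4267 -0.9044  0.0009]
 [-0.     -0.0011 -1.    ]]
cam in tool [ 0.0749 -0.0005 -0.1625]
[[-0.0005 -0.9625 -0.2712]
 [ 1.     -0.0005 -0.    ]
 [-0.0001 -0.2712  0.9625]]
[[ 0.244  -0.5831  0.05  ]
 [ 0.0002 -0.6999  0.05  ]
 [ 0.1169 -0.3142  0.05  ]] [[274.1316 252.8239]]
```

Run:
```python
from h import *
import bench
print([n for n in dir(bench) if not n.startswith("_")],getattr(bench,"hold_point_z",None))
y=np.radians(-105.5)
s=read_state()
print(inc([.525,-.213,.24],y,s))
```

```text
['PlanningError', 'camera', 'close_job', 'get_calibration', 'hold_point_z', 'read_state'] 0.0187
[ 1.2798 -0.6936 -0.0595 -0.0013  0.0005  0.9058]
```

Call:
drive_tool:
  increments:
    - [0.12,-0.064,-0.006,0,0,0]
    - [0.24,-0.128,-0.012,0,0,0]
    - [0.36,-0.192,-0.018,0,0,0]
    - [0.48,-0.256,-0.024,0,0,0]
    - [0.6,-0.32,-0.03,0,0,0]
  claw: 0
  force: 10

```text
time: 0.57
ee_pos: [0.3892, -0.3999, 0.2315]
eef_rot: [0.976, 0.219, -0.0, 0.0]
ft_force: [0.6, -0.8, 0.1]
width: 0.0868
grip_force: 0.0
```

Call:
drive_tool:
  increments:
    - [0.11,-0.06,-0.006,0,0,0.15]
    - [0.22,-0.12,-0.012,0,0,0.3]
    - [0.33,-0.18,-0.018,0,0,0.45]
    - [0.44,-0.24,-0.024,0,0,0.6]
    - [0.55,-0.3,-0.03,0,0,0.75]

```text
time: 0.98
ee_pos: [0.4978, -0.2515, 0.2404]
eef_rot: [0.998, -0.069, -0.0, 0.0]
ft_force: [0.8, 0.2, -0.1]
width: 0.087
grip_force: 0.0
```

Run:
```python
from h import *
y=np.radians(-105.5)
s=read_state();print(s["ee_pos"],s["ft_force"],inc([.525,-.213,.24],y,s))
w=get_calibration("wrist");im=camera("wrist");cv2.imwrite("pics/w1.png",im);np.save("w1.npy",w,allow_pickle=True)
```

```text
[ 0.4978 -0.2515  0.2404] [ 0.814   0.2493 -0.1195] [ 0.0722 -0.1397  0.0014  0.0003  0.0001  0.1687]
```

View pics/w1.png

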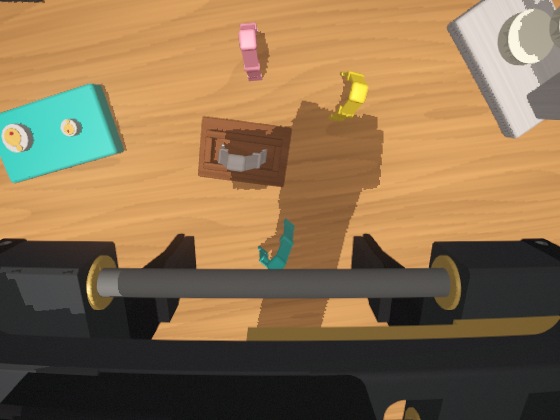

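The wrist view shows the steel tongs at (243,158) in the stand, whose outer corners are (204,117), (291,129), (285,187) and (198,176). The small movement is at (69,127) and the large at (14,139). The pink, yellow and teal decoys surround the stand. I'll take a second, closer view.

Call:
drive_tool:
  increments:
    - [-0.02,-0.04,0.05,0,0,0.06]
    - [-0.04,-0.08,0.1,0,0,0.12]
    - [-0.07,-0.12,0.15,0,0,0.17]
    - [-0.1,-0.16,0.2,0,0,0.17]
    - [-0.1,-0.16,0.2,0,0,0.17]

```text
time: 1.45
ee_pos: [0.4715, -0.1988, 0.1775]
eef_rot: [0.991, -0.131, -0.002, -0.001]
ft_force: [0.5, 0.4, -0.5]
width: 0.0871
grip_force: 0.0
```

Run:
```python
from h import *
s=read_state();print(s["ee_pos"],s["joint_vel"])
w=get_calibration("wrist");im=camera("wrist");cv2.imwrite("pics/w2.png",im);np.save("w2.npy",w,allow_pickle=True)
u,v=proj(w,[.5246,-.21,.06])[0];print(u,v);u,v=int(u),int(v)
a=im[max(v-75,0):v+75,max(u-100,0):u+100];print(max(u-100,0),max(v-75,0))
cv2.imwrite("pics/w2c.png",cv2.resize(a,(0,0),fx=4,fy=4,interpolation=cv2.INTER_CUBIC))
```

```text
[ 0.4715 -0.1988  0.1775] [ 0.0155  0.0088  0.0257 -0.0917  0.0147  0.0466  0.039 ]
270.87770013134747 136.3615297959875
170 61
```

View pics/w2c.png

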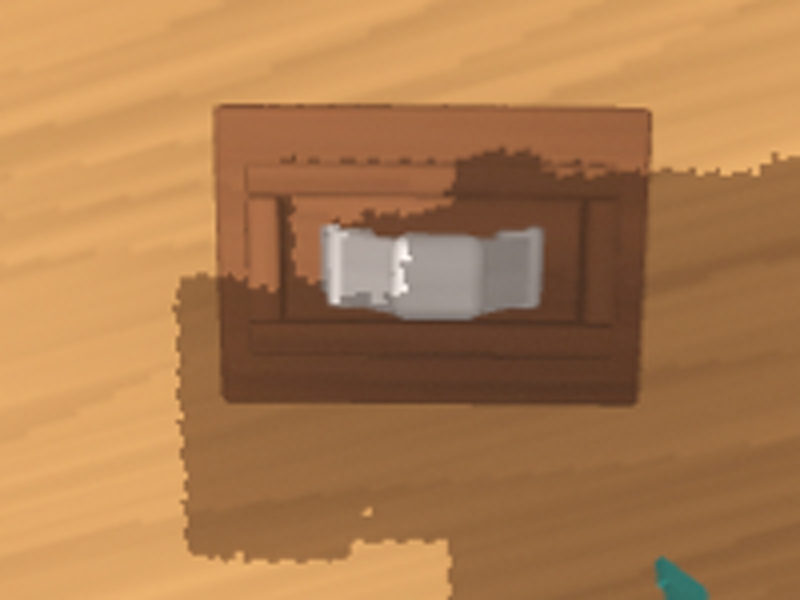

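The close view shows the steel tongs (crop x 322 to 543, bow centre near (440,277)) in the well, whose rim's inner edge runs (282,197) to (584,320). It also gives the yaw.

Run:
```python
from h import *
w=np.load("w2.npy",allow_pickle=True).item();w1=np.load("w1.npy",allow_pickle=True).item()
T,S=get_calibration("top"),get_calibration("side")
f=lambda L:[(170+x/4,61+y/4) for x,y in L]
rim=plane(w,f([(282,197),(584,197),(584,321),(282,321)]),.024);base=plane(w,f([(216,105),(651,109),(637,404),(223,402)]),.0)
for n,P in(("rim",rim),("base",base)):
    a=P[1]-P[0]+P[2]-P[3];b=P[0]-P[3]+P[1]-P[2];print(n,P.mean(0),np.linalg.norm(a)/2,np.linalg.norm(b)/2,np.degrees(np.arctan2(a[1],a[0])),np.degrees(np.arctan2(b[1],b[0])))
for z in(.02,.04,.056):
    P=plane(w,f([(325,267),(542,267)]),z);print(z,P.mean(0),np.linalg.norm(P[0]-P[1]),np.degrees(np.arctan2(*(P[1]-P[0])[1::-1])))
print("bow",plane(w,f([(441,277)]),.094))
# triangulate bow & stand centres in two wrist views
print(tri((w,w1),(f([(441,277)])[0],(243,160))))
# steel mask in wrist w1, top
for n,c in(("w1",w1),("w2",w)):
    im=cv2.imread(f"pics/{n}.png");h=cv2.cvtColor(im,cv2.COLOR_BGR2HSV)
    m=((h[...,1]<70)&(h[...,2]>60))
    u,v=proj(c,[.5246,-.21,.06])[0].astype(int)
    mm=np.zeros_like(m);mm[v-35:v+35,u-50:u+50]=m[v-35:v+35,u-50:u+50]
    for b in blobs(mm,50)[:2]:print(n,cv2.boundingRect(b),cv2.minAreaRect(b))
print("triang corners", [tri((w,w1),(p,q)) for p,q in zip(f([(216,105),(651,109),(637,404),(223,402)]),[(204,117),(291,129),(285,187),(198,176)])])
# movement from wrist views / top
m1=[(69,127)];print("small",plane(w1,m1,.03),plane(T,[(296,198)],.03),"large",plane(T,[(267,196)],.03))
print("cush",plane(T,[(181.0,222.5)],.02),plane(S,[(189.8,293.5)],.022))
```

```text
rim [ 0.5299 -0.2185  0.024 ] 0.07299684416526898 0.029371685516785574 -105.04132461697574 -14.848290360802189
base [ 0.5291 -0.2183  0.    ] 0.11048542261342068 0.07550843210990413 -105.43262413589653 -15.563108151370715
0.02 [ 0.5279 -0.2182  0.02  ] 0.053161344918547335 -105.04100633282414
0.04 [ 0.529  -0.2181  0.04  ] 0.049834855076752664 -105.04100633282403
0.056 [ 0.5298 -0.2181  0.056 ] 0.0471736632033169 -105.04100633282413
bow [[ 0.5296 -0.219   0.094 ]]
(array([ 0.5258, -0.2196,  0.0419]), [np.float64(0.7), np.float64(0.7)])
w1 (218, 144, 49, 28) ((241.59420776367188, 158.79002380371094), (47.14744567871094, 25.0867862701416), 6.632514476776123)
w2 (250, 117, 56, 24) ((277.38385009765625, 128.80767822265625), (55.188961029052734, 22.675464630126953), 1.1457629203796387)
triang corners [(array([ 0.5793, -0.1764,  0.0036]), [np.float64(0.8), np.float64(0.8)]), (array([ 0.5503, -0.2795,  0.0112]), [np.float64(0.2), np.float64(0.2)]), (array([ 0.4754, -0.2633, -0.0113]), [np.float64(0.5), np.float64(0.5)]), (array([ 0.5078, -0.1552,  0.0026]), [np.float64(0.1), np.float64(0.1)])]
small [[ 0.5915 -0.0223  0.03  ]] [[ 0.5922 -0.0237  0.03  ]] large [[0.5896 0.049  0.03  ]]
cush [[0.5015 0.2562 0.02  ]] [[0.4917 0.2592 0.022 ]]
```

Run:
```python
from h import *
print(inc([.5297,-.2183,.1775],np.radians(-105.1)))
```

```text
[ 0.1991  0.0079  0.0053 -0.0002  0.0033  0.0003]
```

Call:
drive_tool:
  increments:
    - [0.1,0.004,0.0,0,0.003,0]
    - [0.2,0.008,0.0,0,0.003,0]
    - [0.2,0.008,0.06,0,0.003,0]
    - [0.2,0.008,0.12,0,0.003,0]
    - [0.2,0.008,0.2,0,0.003,0]

```text
time: 1.92
ee_pos: [0.5328, -0.2214, 0.1215]
eef_rot: [0.991, -0.133, 0.003, 0.001]
ft_force: [0.0, -0.7, 0.2]
width: 0.0872
grip_force: 0.0
```

Run:
```python
from h import *
s=read_state();print(s["ee_pos"],inc([.5297,-.2183,.0373],np.radians(-105.1),s))
im=camera("wrist");cv2.imwrite("pics/w3.png",im);a=camera("side")
w=get_calibration("wrist");print(proj(w,[[.5297,-.2183,.056],[.5297,-.2183,.006],[.5297,-.2183,.094]]))
u,v=proj(get_calibration("side"),[.53,-.218,.08])[0].astype(int)
b=cv2.resize(a[v-60:v+60,u-80:u+80],(0,0),fx=3,fy=3)
cv2.imwrite("pics/c3.png",np.hstack([im[60:420,140:420],b]))
```

```text
[ 0.5328 -0.2214  0.1215] [-0.0144 -0.0073  0.2806  0.0008 -0.0075 -0.0031]
[[271.8142 217.2057]
 [272.0847 199.317 ]
 [271.5222 236.5528]]
```

View pics/c3.png

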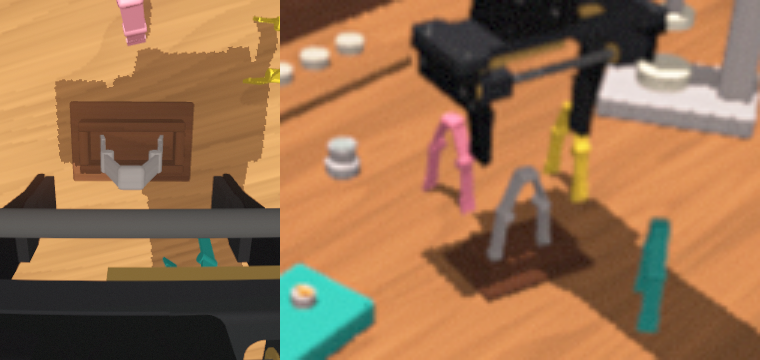

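The view shows the bow at wrist pixel (271,238), against (271.5,236.5) predicted. It is centred between the fingers and the side view agrees, so I'll descend after checking the settled pose.

Run:
```python
from h import *
s=read_state();print(s["ee_pos"],inc([.5297,-.2183,.0373],np.radians(-105.1),s))
```

```text
[ 0.5294 -0.2202  0.1176] [-0.0001 -0.0061  0.2675 -0.0004  0.0034 -0.0031]
```

Call:
drive_tool:
  increments:
    - [0,-0.006,0.05,0,0.003,-0.003]
    - [0,-0.006,0.12,0,0.003,-0.003]
    - [0,-0.006,0.19,0,0.003,-0.003]
    - [0,-0.006,0.25,0,0.003,-0.003]
    - [0,-0.006,0.267,0,0.003,-0.003]

```text
time: 2.43
ee_pos: [0.5312, -0.2185, 0.0394]
eef_rot: [0.991, -0.131, 0.001, 0.0]
ft_force: [-0.4, 0.8, -0.2]
width: 0.0874
grip_force: 0.0
```

Call:
drive_tool:
  increments:
    - [0,0,0,0,0,0]
    - [0,0,0,0,0,0]
    - [0,0,0,0,0,0]
    - [0,0,0,0,0,0]
    - [0,0,0,0,0,0]
  claw: 0.43
  force: 20

```text
time: 2.85
ee_pos: [0.5323, -0.2182, 0.0414]
eef_rot: [0.991, -0.131, 0.003, 0.001]
ft_force: [0.3, -0.0, 0.1]
width: 0.0616
grip_force: 0.0
```

Run:
```python
from h import *
import time
for i in range(3):
    s=read_state();print(s["ee_pos"],s["width"],s["ft_force"],inc([.5297,-.2183,.0373],np.radians(-105.1),s));camera("wrist")
```

```text
[ 0.5323 -0.2182  0.0414] 0.0616098291064441 [ 0.2747 -0.0157  0.1423] [-0.0085  0.0026  0.0137  0.0004 -0.0082  0.0003]
[ 0.5321 -0.2181  0.0411] 0.0573666037009621 [-1.5411  0.7525 -0.4411] [-0.0078  0.0027  0.0127  0.0004 -0.0076  0.0004]
[ 0.532  -0.2181  0.0409] 0.05473611331005346 [-0.5629  0.3504 -0.3423] [-0.0073  0.0027  0.0121  0.0003 -0.0072  0.0003]
```

Call:
drive_tool:
  increments:
    - [-0.007,0.003,0.011,0,-0.007,0]
    - [-0.007,0.003,0.011,0,-0.007,0]
    - [-0.007,0.003,0.011,0,-0.007,0]
    - [-0.007,0.003,0.011,0,-0.007,0]
    - [-0.007,0.003,0.011,0,-0.007,0]
  claw: 0.43

```text
time: 3.42
ee_pos: [0.5295, -0.2182, 0.0369]
eef_rot: [0.991, -0.131, -0.0, -0.0]
ft_force: [0.8, 0.2, 0.4]
width: 0.0496
grip_force: 0.0
```

Call:
drive_tool:
  increments:
    - [0,0,0,0,0,0]
    - [0,0,0,0,0,0]
    - [0,0,0,0,0,0]
    - [0,0,0,0,0,0]
    - [0,0,0,0,0,0]
  claw: 0.54

```text
time: 3.83
ee_pos: [0.5295, -0.2182, 0.037]
eef_rot: [0.991, -0.131, -0.0, 0.0]
ft_force: [0.3, 0.5, -0.2]
width: 0.0407
grip_force: 6.8
```

Call:
drive_tool:
  increments:
    - [0,0,0,0,0,0]
    - [0,0,0,0,0,0]
    - [0,0,0,0,0,0]
    - [0,0,0,0,0,0]
    - [0,0,0,0,0,0]
  claw: 0.54

```text
time: 4.25
ee_pos: [0.5295, -0.2183, 0.037]
eef_rot: [0.991, -0.131, -0.0, -0.0]
ft_force: [-0.4, 0.6, 0.6]
width: 0.0402
grip_force: 7.1
```

Call:
drive_tool:
  increments:
    - [0,0,-0.015,0,0,0]
    - [0,0,-0.04,0,0,0]
    - [0,0,-0.08,0,0,0]
    - [0,0,-0.12,0,0,0]
    - [0,0,-0.16,0,0,0]

```text
time: 4.67
ee_pos: [0.5298, -0.2184, 0.0868]
eef_rot: [0.991, -0.131, 0.0, 0.0]
ft_force: [-0.1, 0.1, -0.9]
width: 0.0403
grip_force: 6.4
```

Call:
drive_tool:
  increments:
    - [0,0,-0.05,0,0,0]
    - [0,0,-0.1,0,0,0]
    - [0,0,-0.15,0,0,0]
    - [0,0,-0.19,0,0,0]
    - [0,0,-0.2,0,0,0]

```text
time: 5.08
ee_pos: [0.5308, -0.2186, 0.1482]
eef_rot: [0.991, -0.131, 0.002, 0.001]
ft_force: [0.8, -0.2, -0.4]
width: 0.0402
grip_force: 6.3
```

Run:
```python
from h import *
s=read_state();print(s["ee_pos"],s["width"],s["grip_force"],s["ft_force"])
im=camera("wrist");cv2.imwrite("pics/w4.png",im);a=camera("side");cv2.imwrite("pics/s4.png",a)
w=get_calibration("wrist")
p=s["ee_pos"];print(proj(w,[p+[0,0,.0187],p+[0,0,-.0313]]))
# small movement on mat, wrist/top/side blobs: white/orange inside mat
for n,I in(("wrist",im),("side",a),("top",cv2.imread("pics/top.png"))):
    c=get_calibration(n);h=cv2.cvtColor(I,cv2.COLOR_BGR2HSV)
    teal=((abs(h[...,0].astype(int)-87)<12)&(h[...,1]>100)&(h[...,2]>60)).astype(np.uint8)
    bs=blobs(teal,200)
    if not bs: continue
    m=np.zeros_like(teal);cv2.drawContours(m,bs[:1],-1,1,-1);m=cv2.erode(m,np.ones((3,3)));m[teal>0]=0
    for b in blobs(m,8)[:3]:
        (u,v),r=cv2.minEnclosingCircle(b);M=cv2.moments(b);q=(M["m10"]/M["m00"],M["m01"]/M["m00"]);print(n,q,r,cv2.contourArea(b),plane(c,[q],.0325)[0])
```

```text
[ 0.5308 -0.2186  0.1482] 0.040239768882034 6.34410134749487 [ 0.754  -0.2455 -0.379 ]
[[274.8175 268.4402]
 [274.4373 231.8979]]
wrist (55.279372368924605, 190.4389590508993) 13.124505043029785 435.5 [ 0.5901 -0.027   0.0325]
side (246.40510948905109, 217.44890510948906) 7.580338478088379 137.0 [0.5852 0.0469 0.0325]
side (269.2439862542955, 204.2955326460481) 4.38582706451416 48.5 [ 0.5864 -0.0236  0.0325]
top (267.4019975031211, 195.62421972534332) 6.871934413909912 133.5 [0.5901 0.0479 0.0325]
top (295.56666666666666, 198.2) 4.155292510986328 45.0 [ 0.5909 -0.0227  0.0325]
```

View pics/w4.png

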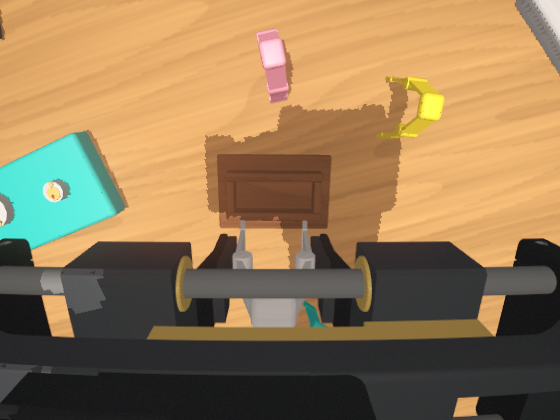

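The tongs are held and upright, with tip blades at (242,228) and (304,228), mid 273 as predicted. The empty stand is at (273,190) and the small movement at (54,191). I'll move so the small movement sits ahead of the tips in view.

Call:
drive_tool:
  increments:
    - [-0.01,-0.04,0,0,0,0]
    - [-0.03,-0.12,0,0,0,0]
    - [-0.055,-0.2,0,0,0,0]
    - [-0.08,-0.28,0,0,0,0]
    - [-0.1,-0.36,0,0,0,0]

```text
time: 5.6
ee_pos: [0.5276, -0.1039, 0.1439]
eef_rot: [0.991, -0.131, -0.001, -0.0]
ft_force: [0.5, -0.0, -1.1]
width: 0.0402
grip_force: 6.3
```

Call:
drive_tool:
  increments:
    - [-0.02,-0.09,0,0,0,0]
    - [-0.04,-0.18,0,0,0,0]
    - [-0.06,-0.25,0,0,0,0]
    - [-0.08,-0.3,0,0,0,0]
    - [-0.08,-0.32,0,0,0,0]

```text
time: 6.02
ee_pos: [0.5292, -0.0031, 0.1441]
eef_rot: [0.992, -0.129, -0.001, -0.0]
ft_force: [0.1, 1.5, -0.6]
width: 0.0404
grip_force: 6.3
```

Call:
drive_tool:
  increments:
    - [0,0,0.04,0,0,0]
    - [0,0,0.08,0,0,0]
    - [0,0,0.08,0,0,0]
    - [0,0,0.08,0,0,0]
    - [0,0,0.08,0,0,0]

```text
time: 6.43
ee_pos: [0.5303, -0.0082, 0.1206]
eef_rot: [0.991, -0.132, -0.001, 0.0]
ft_force: [0.9, -0.5, -0.6]
width: 0.0401
grip_force: 6.3
```

```bash
cat > look.py <<'E'
from h import *
import sys
n=sys.argv[1]
s=read_state();w=get_calibration("wrist");im=camera("wrist");cv2.imwrite(f"pics/{n}.png",im);np.save(n+".npy",w,allow_pickle=True)
p=s["ee_pos"];print(p,s["width"],s["grip_force"],s["ft_force"]);r=R.from_quat(s["eef_rot"])
y=r.apply([0,1,0]);print("yaw",np.degrees(np.arctan2(y[1],y[0])),"tilt",r.apply([0,0,1]))
print("tips px",proj(w,[p-[0,0,.0313]]))
h=cv2.cvtColor(im,cv2.COLOR_BGR2HSV)
teal=((abs(h[...,0].astype(int)-87)<12)&(h[...,1]>100)&(h[...,2]>60)).astype(np.uint8)
m=np.zeros_like(teal);hull=cv2.convexHull(blobs(teal,200)[0]);cv2.fillPoly(m,[hull],1);m=cv2.erode(m,np.ones((5,5)));m[teal>0]=0;m[230:]=0
for b in blobs(m,40)[:4]:
    M=cv2.moments(b);q=(M["m10"]/M["m00"],M["m01"]/M["m00"]);P=plane(w,[q],.033)[0];e=cv2.fitEllipse(b)
    print("px",q,e[1],"at z.033",P,"diam",[np.linalg.norm(np.diff(plane(w,[(q[0]-k/2,q[1]),(q[0]+k/2,q[1])],.033),axis=0)) for k in e[1]],"inc",inc([P[0],P[1],p[2]],np.radians(-105),s))
E
python3 look.py w5
```

```text
[ 0.5303 -0.0082  0.1206] 0.04005979033946977 6.323561210883781 [ 0.9191 -0.4969 -0.6295]
yaw -105.17284296215254 tilt [-0.0015  0.     -1.    ]
tips px [[274.4433 231.7606]]
px (187.58275367119353, 153.45324058739095) (43.10378646850586, 44.65258026123047) at z.033 [0.5904 0.0459 0.033 ] diam [np.float64(0.03412661703916182), np.float64(0.03535362128975068)] inc [ 0.1459 -0.2266 -0.0003  0.0004  0.0019 -0.0038]
px (273.8330078125, 128.5439453125) (25.40627670288086, 25.763025283813477) at z.033 [ 0.5909 -0.0244  0.033 ] diam [np.float64(0.019476484060395753), np.float64(0.019750019083194653)] inc [ 0.2089 -0.001  -0.0003  0.0004  0.0019 -0.0038]
```

View pics/w5.png

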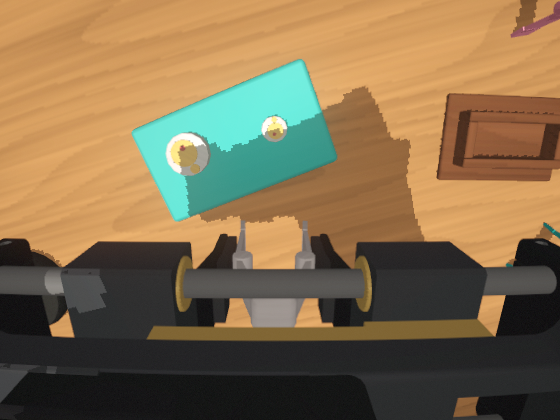

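The mat is ahead, with the small movement at (274,128) and the large at (188,154). Both diameters come out right at z = 0.033, so the height is confirmed. The tips' mid-line at 273 is aligned with it. I'll advance over it.

Call:
drive_tool:
  increments:
    - [0.04,0,0,0,0,-0.003]
    - [0.1,0,0,0,0.002,-0.003]
    - [0.16,0,0,0,0.002,-0.003]
    - [0.209,-0.001,0,0,0.002,-0.003]
    - [0.209,-0.001,0,0,0.002,-0.003]

```text
time: 6.9
ee_pos: [0.5933, -0.0248, 0.1212]
eef_rot: [0.991, -0.131, 0.001, 0.0]
ft_force: [0.6, -0.3, -0.4]
width: 0.0403
grip_force: 6.3
```

Call:
drive_tool:
  increments:
    - [0,0,0,0,0,0]
    - [0,0,0,0,0,0]
    - [0,0,0,0,0,0]
    - [0,0,0,0,0,0]
    - [0,0,0,0,0,0]

```text
time: 7.32
ee_pos: [0.5908, -0.0232, 0.1212]
eef_rot: [0.992, -0.13, 0.001, 0.0]
ft_force: [0.7, 0.8, -1.0]
width: 0.0401
grip_force: 6.3
```

```bash
python3 look.py w6
python3 - <<'E'
from h import *
s=read_state();print(s["ee_pos"],inc([.5909,-.0244,.062],np.radians(-105),s))
im=cv2.imread("pics/w6.png");a=camera("side");u,v=proj(get_calibration("side"),[.59,-.0244,.06])[0].astype(int)
cv2.imwrite("pics/c6.png",np.hstack([im[60:420,140:420],cv2.resize(a[v-60:v+60,u-80:u+80],(0,0),fx=3,fy=3)]))
E
```

```text
[ 0.5908 -0.0232  0.1212] 0.0401231761531019 6.32441291178111 [ 0.6556  0.7641 -1.0322]
yaw -104.94004638902598 tilt [ 0.001  -0.0005 -1.    ]
tips px [[274.4754 231.8702]]
px (195.0331950207469, 219.6625172890733) (23.392377853393555, 44.324668884277344) at z.033 [0.5971 0.0433 0.033 ] diam [np.float64(0.019611926947528103), np.float64(0.03717012687091126)] inc [-0.0367 -0.2196 -0.0001  0.0003 -0.0014  0.0013]
px (275.5, 205.9039971448965) (23.73483657836914, 25.1268367767334) at z.033 [ 0.5914 -0.0244  0.033 ] diam [np.float64(0.0194347630363439), np.float64(0.020574781261554285)] inc [ 0.003   0.0035  0.      0.0003 -0.0014  0.0013]
[ 0.5909 -0.0232  0.1212] [ 0.0008  0.0037  0.1972  0.0002 -0.0014  0.0013]
```

View pics/c6.png

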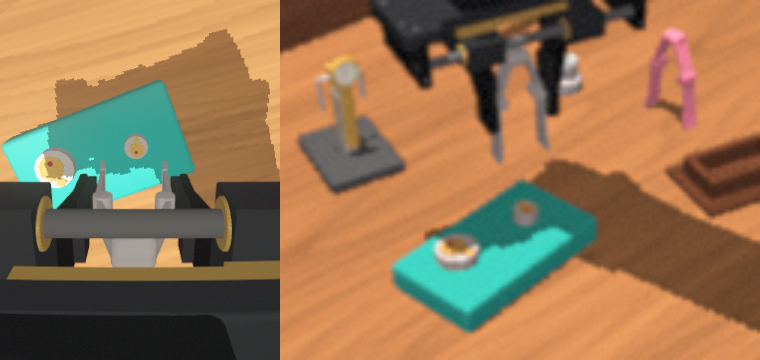

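The tongs' tips (242 and 306, mid 274) straddle the small disc at (275,206) and both stay clear of the large one. I'll descend slowly.

Call:
drive_tool:
  increments:
    - [0.002,0.003,0.03,0,-0.001,0.001]
    - [0.002,0.003,0.07,0,-0.001,0.001]
    - [0.002,0.003,0.11,0,-0.001,0.001]
    - [0.002,0.003,0.14,0,-0.001,0.001]
    - [0.002,0.003,0.16,0,-0.001,0.001]

```text
time: 7.83
ee_pos: [0.5904, -0.0243, 0.0706]
eef_rot: [0.991, -0.13, -0.001, 0.0]
ft_force: [0.2, -0.1, -0.5]
width: 0.04
grip_force: 6.3
```

Call:
drive_tool:
  increments:
    - [0,0,0.01,0,0,0]
    - [0,0,0.02,0,0,0]
    - [0,0,0.025,0,0,0]
    - [0,0,0.03,0,0,0]
    - [0,0,0.03,0,0,0]

```text
time: 8.25
ee_pos: [0.5916, -0.0243, 0.064]
eef_rot: [0.991, -0.13, 0.0, 0.0]
ft_force: [-0.1, 0.6, -0.8]
width: 0.04
grip_force: 6.3
```

Call:
drive_tool:
  increments:
    - [0,0,0,0,0,0]
    - [0,0,0,0,0,0]
    - [0,0,0,0,0,0]
    - [0,0,0,0,0,0]
    - [0,0,0,0,0,0]

```text
time: 8.67
ee_pos: [0.5915, -0.0243, 0.0641]
eef_rot: [0.991, -0.13, 0.0, 0.0]
ft_force: [0.1, 0.2, 0.3]
width: 0.0401
grip_force: 6.3
```

```bash
python3 look.py w7
python3 - <<'E'
from h import *
s=read_state();print(s["ee_pos"],inc([.5912,-.0244,.059],np.radians(-105),s))
im=cv2.imread("pics/w7.png");a=camera("side");u,v=proj(get_calibration("side"),[.59,-.0244,.06])[0].astype(int)
cv2.imwrite("pics/c7.png",np.hstack([im[60:420,140:420],cv2.resize(a[v-45:v+45,u-60:u+60],(0,0),fx=4,fy=4)]))
E
```

```text
[ 0.5915 -0.0243  0.0641] 0.040126077840339267 6.324101641075686 [0.0529 0.1741 0.2761]
yaw -104.99678828444208 tilt [ 0.0002 -0.0001 -1.    ]
tips px [[274.4313 231.8294]]
px (274.71760045274476, 223.38709677419354) (13.957903861999512, 30.77937126159668) at z.033 [ 0.5972 -0.026   0.033 ] diam [np.float64(0.008966352101465541), np.float64(0.019774471573156746)] inc [ 0.0196  0.0006  0.      0.     -0.0003  0.0001]
[ 0.5915 -0.0243  0.064 ] [-0.0009  0.0005  0.0168  0.0001 -0.0003  0.0001]
```

View pics/c7.png

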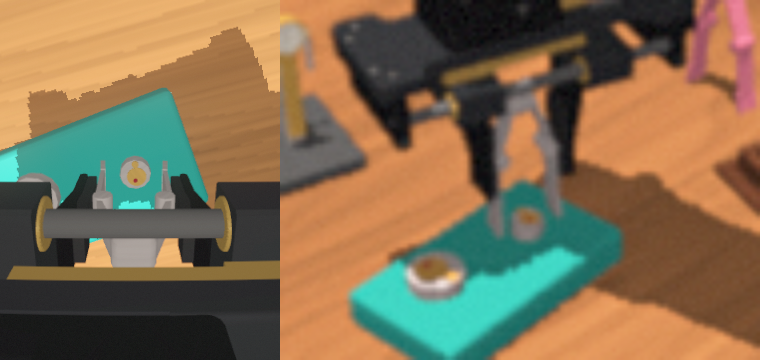

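The disc (crop (135,173)) is centred between the blades (102 and 166). Last 5 mm down, then squeeze.

Call:
drive_tool:
  increments:
    - [0,0,0.005,0,0,0]
    - [0,0,0.01,0,0,0]
    - [0,0,0.015,0,0,0]
    - [0,0,0.016,0,0,0]
    - [0,0,0.016,0,0,0]

```text
time: 9.18
ee_pos: [0.5913, -0.0243, 0.0589]
eef_rot: [0.991, -0.13, -0.0, 0.0]
ft_force: [-0.3, 0.2, 0.0]
width: 0.0399
grip_force: 6.3
```

Call:
drive_tool:
  increments:
    - [0,0,0,0,0,0]
    - [0,0,0,0,0,0]
    - [0,0,0,0,0,0]
    - [0,0,0,0,0,0]
    - [0,0,0,0,0,0]
  claw: 0.59
  force: 18

```text
time: 9.6
ee_pos: [0.5915, -0.0243, 0.0592]
eef_rot: [0.991, -0.13, 0.0, 0.0]
ft_force: [0.5, 0.3, -1.0]
width: 0.036
grip_force: 7.9
```

Call:
drive_tool:
  increments:
    - [0,0,0,0,0,0]
    - [0,0,0,0,0,0]
    - [0,0,0,0,0,0]
    - [0,0,0,0,0,0]
    - [0,0,0,0,0,0]
  claw: 0.64
  force: 18

```text
time: 10.02
ee_pos: [0.5915, -0.0243, 0.0592]
eef_rot: [0.991, -0.131, 0.0, 0.0]
ft_force: [0.3, -0.3, -0.6]
width: 0.0325
grip_force: 18.0
```

```bash
python3 look.py w8
```

```text
[ 0.5915 -0.0243  0.0592] 0.03247284289802008 18.001422621309757 [ 0.2639 -0.2871 -0.6332]
yaw -104.9979276474776 tilt [ 0.0001 -0.0001 -1.    ]
tips px [[274.4593 231.8086]]
px (273.1475242470648, 224.67228177641653) (11.382525444030762, 43.32852554321289) at z.033 [ 0.5982 -0.0252  0.033 ] diam [np.float64(0.007134201731364803), np.float64(0.027164139296733926)] inc [ 0.0225 -0.0028  0.      0.0001 -0.0001  0.    ]
```

Firm grip: 18 N at 32.5 mm, above the spring's own force. Lifting.

Call:
drive_tool:
  increments:
    - [0,0,-0.01,0,0,0]
    - [0,0,-0.03,0,0,0]
    - [0,0,-0.06,0,0,0]
    - [0,0,-0.09,0,0,0]
    - [0,0,-0.12,0,0,0]

```text
time: 10.48
ee_pos: [0.5918, -0.0243, 0.0966]
eef_rot: [0.991, -0.13, 0.0, 0.0]
ft_force: [-0.6, -0.9, -1.4]
width: 0.0329
grip_force: 18.0
```

Call:
drive_tool:
  increments:
    - [0,0,-0.03,0,0,0]
    - [0,0,-0.06,0,0,0]
    - [0,0,-0.08,0,0,0]
    - [0,0,-0.08,0,0,0]
    - [0,0,-0.08,0,0,0]

```text
time: 10.9
ee_pos: [0.5916, -0.0244, 0.1195]
eef_rot: [0.991, -0.131, 0.0, 0.0]
ft_force: [0.4, -0.1, -2.0]
width: 0.0329
grip_force: 18.0
```

```bash
python3 look.py w9
python3 - <<'E'
from h import *
s=read_state();print(inc([.5015,.2565,.12],np.radians(-105),s))
im=cv2.imread("pics/w9.png");a=camera("side");u,v=proj(get_calibration("side"),[.59,-.0244,.08])[0].astype(int)
cv2.imwrite("pics/c9.png",np.hstack([im[60:420,140:420],cv2.resize(a[v-45:v+45,u-60:u+60],(0,0),fx=4,fy=4)]))
E
```

```text
[ 0.5916 -0.0244  0.1195] 0.03293412281227505 18.000486362725496 [ 0.3961 -0.1051 -2.0402]
yaw -105.00166528341794 tilt [ 0.0007 -0.0002 -1.    ]
tips px [[274.4996 231.8182]]
px (193.67078507078506, 220.52380952380952) (21.348573684692383, 44.35429000854492) at z.033 [0.598  0.0429 0.033 ] diam [np.float64(0.017797552495511768), np.float64(0.03698596974026646)] inc [-0.0375 -0.2221 -0.      0.0001 -0.0009 -0.    ]
px (273.1694571283612, 224.66057838660578) (11.415493965148926, 43.30003356933594) at z.033 [ 0.5775 -0.0197  0.033 ] diam [np.float64(0.009441146175193737), np.float64(0.035820637419487975)] inc [-0.0494 -0.003  -0.      0.0001 -0.0009 -0.    ]
[-0.5313 -0.8267 -0.0037  0.0002  0.0003  0.0001]
```

View pics/c9.png

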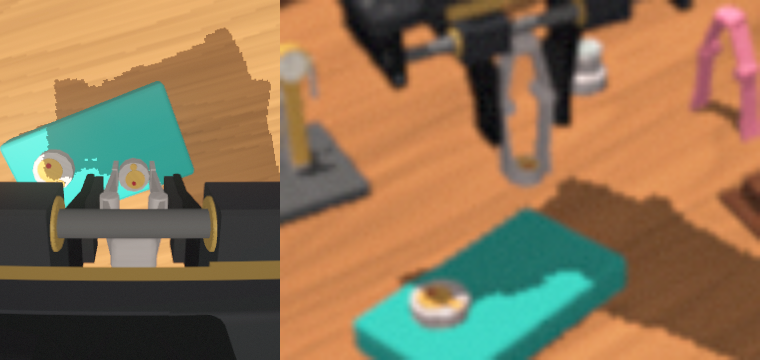

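The small movement is held level between the tips, crop (134,176), and the large one hasn't moved. That is one picture more than the ten allowed, so I'll view no more and check by numbers only. Carrying it towards the cushion.

Call:
drive_tool:
  increments:
    - [-0.02,-0.025,0,0,0,0]
    - [-0.06,-0.07,0,0,0,0]
    - [-0.12,-0.135,0,0,0,0]
    - [-0.18,-0.205,0,0,0,0]
    - [-0.24,-0.275,0,0,0,0]

```text
time: 11.42
ee_pos: [0.542, 0.0756, 0.1186]
eef_rot: [0.991, -0.131, -0.0, 0.0]
ft_force: [-0.3, 0.5, -0.7]
width: 0.033
grip_force: 18.0
```

Call:
drive_tool:
  increments:
    - [-0.06,-0.07,0,0,0,0]
    - [-0.12,-0.14,0,0,0,0]
    - [-0.18,-0.21,0,0,0,0]
    - [-0.24,-0.27,0,0,0,0]
    - [-0.3,-0.33,0,0,0,0]

```text
time: 11.83
ee_pos: [0.4804, 0.1947, 0.1188]
eef_rot: [0.992, -0.13, -0.0, 0.0]
ft_force: [0.2, 1.0, -1.2]
width: 0.0327
grip_force: 18.0
```

Call:
drive_tool:
  increments:
    - [-0.05,-0.06,0,0,0,0]
    - [-0.1,-0.12,0,0,0,0]
    - [-0.15,-0.17,0,0,0,0]
    - [-0.18,-0.21,0,0,0,0]
    - [-0.19,-0.222,0,0,0,0]

```text
time: 12.25
ee_pos: [0.4419, 0.2749, 0.1189]
eef_rot: [0.992, -0.129, -0.0, -0.0]
ft_force: [1.1, 0.8, -0.1]
width: 0.0325
grip_force: 18.0
```

Call:
drive_tool:
  increments:
    - [0,0,0,0,0,0]
    - [0,0,0,0,0,0]
    - [0,0,0,0,0,0]
    - [0,0,0,0,0,0]
    - [0,0,0,0,0,0]

```text
time: 12.67
ee_pos: [0.4446, 0.2711, 0.119]
eef_rot: [0.991, -0.131, 0.0, 0.0]
ft_force: [-0.0, 0.3, -0.8]
width: 0.0329
grip_force: 18.0
```

Run:
```python
from h import *
s=read_state();p=s["ee_pos"];w=get_calibration("wrist");im=camera("wrist");cv2.imwrite("pics/w10.png",im)
print(p,s["width"],s["grip_force"])
print("predicted cushion px",proj(w,[[.5015,.2565,.022]]))
h=cv2.cvtColor(im,cv2.COLOR_BGR2HSV);m=h[...,2]<50;m[225:]=0
for b in blobs(m,800)[:3]:
    e=cv2.fitEllipse(b);x,y,W,H=cv2.boundingRect(b)
    P=plane(w,[e[0]],.022)[0];d=plane(w,[(x,y+H/2),(x+W,y+H/2)],.022)
    print(e,(x,y,W,H),P,np.linalg.norm(d[0]-d[1]),inc([P[0],P[1],.12],np.radians(-105),s))
T=get_calibration("top");S=get_calibration("side")
t=cv2.imread("pics/top.png");b=[b for b in blobs(cv2.cvtColor(t,cv2.COLOR_BGR2HSV)[...,2]<50,300) if abs(b.mean((0,1))[0]-181)<10][0]
x,y,W,H=cv2.boundingRect(b);print("top",plane(T,[(x+W/2,y+H/2)],.02),W,H)
```

```text
[0.4446 0.2711 0.119 ] 0.03289851424922107 18.00056867301464
predicted cushion px [[273.308  133.1258]]
top [[0.5003 0.2547 0.02  ]] 33 32
```

Run:
```python
from h import *
s=read_state();w=get_calibration("wrist");im=cv2.imread("pics/w10.png")
h=cv2.cvtColor(im,cv2.COLOR_BGR2HSV);print(h[133,200:350:15].tolist(),h[60:230:15,273].tolist())
for th in(70,90):
  m=h[...,2]<th;m&=h[...,1]<120;m[:,:150]=0;m[:,400:]=0;m[215:]=0
  for b in blobs(m,800)[:2]:
    e=cv2.fitEllipse(b);x,y,W,H=cv2.boundingRect(b)
    P=plane(w,[e[0]],.022)[0];d=plane(w,[(x,y+H/2),(x+W,y+H/2)],.022)
    print(th,e,(x,y,W,H),P,np.linalg.norm(d[0]-d[1]),inc([P[0],P[1],.12],np.radians(-105),s))
```

```text
[[16, 129, 250], [16, 130, 250], [10, 86, 107], [11, 71, 97], [12, 56, 91], [11, 49, 88], [14, 52, 83], [10, 79, 68], [12, 91, 70], [14, 143, 168]] [[16, 136, 234], [16, 131, 239], [9, 87, 106], [10, 71, 100], [12, 57, 89], [15, 53, 86], [9, 68, 64], [11, 72, 67], [13, 125, 92], [15, 139, 176], [14, 141, 165], [20, 143, 200]]
70 ((286.789794921875, 152.9483642578125), (43.834693908691406, 71.84722900390625), 62.983028411865234) (255, 124, 67, 56) [0.4833 0.2503 0.022 ] 0.054348695956953345 [ 0.1431  0.0342 -0.003   0.0002 -0.0002 -0.0015]
90 ((280.9264221191406, 148.15318298339844), (52.38853073120117, 114.48255157470703), 58.51948165893555) (227, 97, 96, 83) [0.4883 0.2539 0.022 ] 0.07708146639680738 [ 0.156   0.0182 -0.003   0.0002 -0.0002 -0.0015]
```

Run:
```python
from h import *
s=read_state();w=get_calibration("wrist");im=cv2.imread("pics/w10.png")
h=cv2.cvtColor(im,cv2.COLOR_BGR2HSV)
m=h[...,2]<125;m&=h[...,1]<115;m[:,:150]=0;m[:,400:]=0;m[215:]=0
for b in blobs(m,800)[:2]:
    b=cv2.convexHull(b);e=cv2.fitEllipse(b);x,y,W,H=cv2.boundingRect(b)
    Q=plane(w,b[:,0].astype(float),.022)[:,:2];(cx,cy),r=cv2.minEnclosingCircle(Q.astype(np.float32))
    A=np.c_[2*Q,np.ones(len(Q))];f=np.linalg.lstsq(A,(Q**2).sum(1),rcond=None)[0]
    print(e,(x,y,W,H),"encl",cx,cy,r,"fit",f[:2],np.sqrt(f[2]+f[0]**2+f[1]**2),Q.min(0),Q.max(0))
print(inc([.5015,.2565,.119],np.radians(-105),s))
```

```text
((271.81072998046875, 129.26722717285156), (100.24636840820312, 100.81278228759766), 178.5452423095703) (222, 79, 101, 101) encl 0.503567099571228 0.2575225532054901 0.0404425784945488 fit [0.5033 0.2574] 0.039762288849372225 [0.4638 0.2173] [0.5429 0.2979]
[ 0.1962 -0.0017  0.0003  0.0002 -0.0002 -0.0015]
```

Cushion fit: radius 39.8 mm at z = 0.022, which confirms the height, and centre (0.503, 0.257). I'll advance over it and go down.

Call:
drive_tool:
  increments:
    - [0.03,-0.001,0,0,0,0]
    - [0.08,-0.002,0,0,0,0]
    - [0.13,-0.004,0,0,0,0]
    - [0.18,-0.006,0,0,0,0]
    - [0.2,-0.006,0,0,0,0]

```text
time: 13.13
ee_pos: [0.505, 0.2567, 0.1189]
eef_rot: [0.991, -0.132, 0.0, 0.0]
ft_force: [-0.3, 1.0, -1.6]
width: 0.0327
grip_force: 18.0
```

Call:
drive_tool:
  increments:
    - [0,0,0.02,0,0,0]
    - [0,0,0.06,0,0,0]
    - [0,0,0.1,0,0,0]
    - [0,0,0.14,0,0,0]
    - [0,0,0.16,0,0,0]

```text
time: 13.55
ee_pos: [0.5009, 0.2579, 0.0685]
eef_rot: [0.992, -0.13, -0.001, 0.001]
ft_force: [-0.1, -1.0, -1.6]
width: 0.0326
grip_force: 18.0
```

Call:
drive_tool:
  increments:
    - [0,0,0.01,0,0,0]
    - [0,0,0.02,0,0,0]
    - [0,0,0.02,0,0,0]
    - [0,0,0.02,0,0,0]
    - [0,0,0.02,0,0,0]

```text
time: 13.97
ee_pos: [0.5028, 0.2584, 0.0656]
eef_rot: [0.991, -0.13, 0.0, -0.0]
ft_force: [0.0, 0.4, -0.4]
width: 0.0327
grip_force: 18.0
```

Run:
```python
from h import *
s=read_state();print(s["ee_pos"],s["ft_force"],s["grip_force"],inc([.5033,.2574,.0565],np.radians(-105),s))
```

```text
[0.5028 0.2584 0.0656] [ 0.0064  0.3897 -0.4027] 18.00062807276845 [ 0.0024  0.003   0.0305 -0.0006 -0.0009  0.0001]
```

Call:
drive_tool:
  increments:
    - [0.002,0.003,0.007,0,0,0]
    - [0.002,0.003,0.014,0,0,0]
    - [0.002,0.003,0.02,0,0,0]
    - [0.002,0.003,0.026,0,0,0]
    - [0.002,0.003,0.026,0,0,0]

```text
time: 14.38
ee_pos: [0.5026, 0.2571, 0.0568]
eef_rot: [0.991, -0.13, -0.0, 0.0]
ft_force: [1.1, -0.5, -0.9]
width: 0.0326
grip_force: 18.0
```

Call:
drive_tool:
  increments:
    - [0,0,0.001,0,0,0]
    - [0,0,0.002,0,0,0]
    - [0,0,0.003,0,0,0]
    - [0,0,0.004,0,0,0]
    - [0,0,0.004,0,0,0]

```text
time: 14.8
ee_pos: [0.5029, 0.2572, 0.0561]
eef_rot: [0.991, -0.13, 0.0, 0.0]
ft_force: [-0.1, 0.0, -0.7]
width: 0.0324
grip_force: 18.0
```

Run:
```python
from h import *
for i in range(4):
    s=read_state();print(s["ee_pos"],s["ft_force"],s["grip_force"]);camera("top")
```

```text
[0.5029 0.2572 0.0561] [-0.1341  0.0274 -0.7374] 18.000660482794046
[0.5029 0.2572 0.0561] [-0.0893  0.1936 -0.4714] 18.000542521476746
[0.5029 0.2572 0.0562] [-0.209  -0.1223 -0.8351] 18.000616561621428
[0.5029 0.2572 0.0562] [-0.4097  0.3416 -1.24  ] 18.000623155385256
```

Call:
drive_tool:
  increments:
    - [0,0,0.001,0,0,0]
    - [0,0,0.002,0,0,0]
    - [0,0,0.002,0,0,0]
    - [0,0,0.002,0,0,0]
    - [0,0,0.002,0,0,0]

```text
time: 15.42
ee_pos: [0.5031, 0.2573, 0.0558]
eef_rot: [0.991, -0.13, 0.0, -0.0]
ft_force: [0.3, -0.9, 4.5]
width: 0.033
grip_force: 18.0
```

Run:
```python
from h import *
f=[]
for i in range(5):
    s=read_state();f.append(s["ft_force"]);camera("top")
print(s["ee_pos"],np.mean(f,0),np.std(f,0))
```

```text
[0.503  0.2573 0.0556] [ 0.1047 -0.5687  3.7216] [0.315  0.2733 0.6058]
```

The disc has touched down (force up by about 4.5 N). I'll release gently to the carrying width.

Call:
drive_tool:
  increments:
    - [0,0,0,0,0,0]
    - [0,0,0,0,0,0]
    - [0,0,0,0,0,0]
    - [0,0,0,0,0,0]
    - [0,0,0,0,0,0]
  claw: 0.6

```text
time: 16.08
ee_pos: [0.5027, 0.2571, 0.0553]
eef_rot: [0.991, -0.13, -0.0, 0.0]
ft_force: [-0.1, 0.3, -1.3]
width: 0.035
grip_force: 8.1
```

Call:
drive_tool:
  increments:
    - [0,0,0,0,0,0]
    - [0,0,0,0,0,0]
    - [0,0,0,0,0,0]
    - [0,0,0,0,0,0]
    - [0,0,0,0,0,0]
  claw: 0.54

```text
time: 16.5
ee_pos: [0.5029, 0.2572, 0.0555]
eef_rot: [0.991, -0.13, 0.0, 0.0]
ft_force: [-0.5, 0.4, -0.2]
width: 0.0404
grip_force: 6.3
```

Run:
```python
from h import *
s=read_state();print(s["ee_pos"],s["width"],s["grip_force"],s["ft_force"])
w=get_calibration("wrist");im=camera("wrist");cv2.imwrite("pics/w11.png",im)
p=s["ee_pos"];u,v=proj(w,[p[0],p[1],.032])[0];print(u,v)
g=im[int(v)-5,200:350].mean(1).astype(int);print(g.tolist())
```

```text
[0.5029 0.2572 0.0555] 0.040351380946955694 6.298525801976211 [-0.4792  0.3986 -0.2431]
274.5167128910313 236.28290227868223
[128, 128, 127, 128, 128, 128, 127, 128, 127, 126, 127, 126, 123, 71, 53, 56, 54, 53, 53, 55, 55, 54, 53, 54, 53, 53, 54, 53, 54, 53, 52, 50, 52, 53, 55, 54, 52, 52, 51, 57, 96, 140, 141, 140, 143, 142, 51, 54, 51, 53, 50, 52, 50, 52, 52, 52, 52, 54, 77, 137, 171, 174, 175, 175, 175, 174, 174, 173, 173, 173, 171, 157, 141, 151, 152, 152, 151, 146, 147, 150, 164, 173, 176, 178, 178, 178, 178, 169, 126, 85, 52, 54, 53, 51, 52, 52, 53, 54, 52, 54, 54, 82, 127, 135, 140, 140, 131, 91, 50, 52, 51, 51, 51, 52, 50, 51, 52, 49, 52, 49, 51, 51, 52, 52, 52, 51, 51, 51, 51, 53, 52, 52, 50, 48, 69, 103, 120, 121, 121, 121, 121, 121, 122, 122, 122, 125, 125, 124, 125, 125]
```

Both blades are clear of the disc by about 12 px each side. Lifting straight up.

Call:
drive_tool:
  increments:
    - [0,0,-0.01,0,0,0]
    - [0,0,-0.03,0,0,0]
    - [0,0,-0.06,0,0,0]
    - [0,0,-0.1,0,0,0]
    - [0,0,-0.14,0,0,0]

```text
time: 16.97
ee_pos: [0.503, 0.2574, 0.0991]
eef_rot: [0.991, -0.13, 0.0, -0.0]
ft_force: [0.5, 0.1, -1.0]
width: 0.0401
grip_force: 6.3
```

Call:
drive_tool:
  increments:
    - [0,0,-0.05,0,0,0]
    - [0,0,-0.1,0,0,0]
    - [0,0,-0.15,0,0,0]
    - [0,0,-0.17,0,0,0]
    - [0,0,-0.17,0,0,0]

```text
time: 17.38
ee_pos: [0.5039, 0.2578, 0.151]
eef_rot: [0.991, -0.131, 0.002, -0.001]
ft_force: [0.3, 0.0, -0.4]
width: 0.0404
grip_force: 6.3
```

Run:
```python
from h import *
s=read_state();print(s["ee_pos"],s["width"],s["grip_force"],s["ft_force"])
for n in("wrist","side"):
    w=get_calibration(n);im=camera(n);cv2.imwrite(f"pics/{n}12.png",im)
    u,v=proj(w,[.5033,.2574,.032])[0].astype(int);k=20 if n=="wrist" else 12
    m=np.zeros(im.shape[:2],bool);m[v-k:v+k,u-k:u+k]=im[v-k:v+k,u-k:u+k].max(2)>(115 if n=="wrist" else 80)
    for b in blobs(m,15)[:2]:
        e=cv2.minAreaRect(b);M=cv2.moments(b);q=(M["m10"]/M["m00"],M["m01"]/M["m00"]);print(n,(u,v),q,e[1],plane(w,[q],.031))
print(inc([.5295,-.2183,.12],np.radians(-105.1),s))
```

```text
[0.5039 0.2578 0.151 ] 0.040355455822469036 6.266048532561399 [ 0.2817  0.0421 -0.3706]
wrist (np.int64(275), np.int64(198)) (274.6610249177245, 198.09685002350727) (22.0, 21.0) [[0.5031 0.2578 0.031 ]]
side (np.int64(186), np.int64(286)) (188.07777777777778, 288.55555555555554) (11.0, 10.0) [[0.4968 0.2581 0.031 ]]
side (np.int64(186), np.int64(286)) (180.56847545219637, 276.28682170542635) (8.0, 23.0) [[0.5335 0.2524 0.031 ]]
[ 0.4929  1.5111  0.1014 -0.0028 -0.0039  0.0022]
```

The small movement lies at (0.503, 0.258), in the middle of the cushion. Back to the stand.

Call:
drive_tool:
  increments:
    - [0.015,0.045,0,0,0,0]
    - [0.045,0.135,0,0,0,0]
    - [0.08,0.24,0,0,0,0]
    - [0.115,0.345,0,0,0,0]
    - [0.15,0.45,0,0,0,0]

```text
time: 17.9
ee_pos: [0.5106, 0.1136, 0.1475]
eef_rot: [0.991, -0.13, -0.001, 0.0]
ft_force: [1.2, -0.8, -0.6]
width: 0.0399
grip_force: 6.3
```

Call:
drive_tool:
  increments:
    - [0.035,0.11,0,0,0,0]
    - [0.07,0.22,0,0,0,0]
    - [0.105,0.33,0,0,0,0]
    - [0.14,0.44,0,0,0,0]
    - [0.175,0.55,0,0,0,0]

```text
time: 18.32
ee_pos: [0.5186, -0.0595, 0.1476]
eef_rot: [0.991, -0.13, -0.001, 0.0]
ft_force: [1.5, 0.6, -0.1]
width: 0.0401
grip_force: 6.3
```

Call:
drive_tool:
  increments:
    - [0.035,0.11,0,0,0,0]
    - [0.07,0.22,0,0,0,0]
    - [0.105,0.33,0,0,0,0]
    - [0.135,0.42,0,0,0,0]
    - [0.155,0.48,0,0,0,0]

```text
time: 18.73
ee_pos: [0.5258, -0.2125, 0.1473]
eef_rot: [0.991, -0.132, -0.001, 0.0]
ft_force: [0.5, -0.3, -0.7]
width: 0.04
grip_force: 6.3
```

Call:
drive_tool:
  increments:
    - [0,0,0,0,0,0]
    - [0,0,0,0,0,0]
    - [0,0,0,0,0,0]
    - [0,0,0,0,0,0]
    - [0,0,0,0,0,0]

```text
time: 19.15
ee_pos: [0.5272, -0.2076, 0.1484]
eef_rot: [0.992, -0.13, -0.0, -0.0]
ft_force: [-0.7, 0.3, -0.7]
width: 0.0401
grip_force: 6.3
```

Run:
```python
from h import *
s=read_state();print(s["ee_pos"],s["width"],s["grip_force"],inc([.5295,-.2183,.11],np.radians(-105.1),s))
```

```text
[ 0.5272 -0.2076  0.1484] 0.04011090824659337 6.301888020825572 [ 0.0164  0.0325  0.1281 -0.0003  0.0002  0.0046]
```

Call:
drive_tool:
  increments:
    - [0.008,0.016,0.02,0,0,0.004]
    - [0.016,0.032,0.06,0,0,0.004]
    - [0.016,0.032,0.1,0,0,0.004]
    - [0.016,0.032,0.13,0,0,0.004]
    - [0.016,0.032,0.13,0,0,0.004]

```text
time: 19.57
ee_pos: [0.5276, -0.2189, 0.1063]
eef_rot: [0.991, -0.132, -0.002, -0.001]
ft_force: [-0.4, 1.2, -0.8]
width: 0.0399
grip_force: 6.3
```

Call:
drive_tool:
  increments:
    - [0,0,0,0,0,0]
    - [0,0,0,0,0,0]
    - [0,0,0,0,0,0]
    - [0,0,0,0,0,0]
    - [0,0,0,0,0,0]

```text
time: 19.98
ee_pos: [0.5295, -0.2195, 0.11]
eef_rot: [0.991, -0.132, 0.0, 0.0]
ft_force: [-0.5, -0.1, -0.8]
width: 0.04
grip_force: 6.3
```

Run:
```python
from h import *
s=read_state();print(s["ee_pos"],s["width"],s["grip_force"],inc([.5295,-.2183,.039],np.radians(-105.1),s))
w=get_calibration("wrist");im=camera("wrist");cv2.imwrite("pics/w13.png",im)
p=s["ee_pos"]
w4=np.array([]) 
# tip blade columns at row of lower ends
v=int(proj(w,[p+[0,0,-.0313]])[0][1])-5;print(v,im[v,225:325].mean(1).astype(int).tolist())
```

```text
[ 0.5295 -0.2195  0.11  ] 0.040028132991003565 6.303532979800366 [-0.0013 -0.0039  0.2368  0.0003 -0.0011 -0.0016]
226 [79, 80, 80, 80, 80, 80, 79, 79, 80, 78, 79, 80, 79, 78, 86, 116, 137, 137, 138, 133, 103, 78, 78, 78, 78, 78, 77, 78, 78, 77, 78, 77, 78, 78, 77, 78, 78, 79, 78, 78, 78, 79, 79, 79, 78, 79, 78, 77, 76, 77, 77, 77, 78, 76, 77, 75, 77, 77, 76, 76, 76, 77, 77, 76, 75, 76, 76, 75, 76, 75, 76, 74, 74, 75, 74, 75, 80, 109, 137, 136, 136, 129, 99, 74, 75, 75, 76, 74, 75, 75, 75, 72, 75, 73, 74, 74, 75, 74, 75, 74]
```

The tips are still centred in the grip (243 and 304). Descending into the well.

Call:
drive_tool:
  increments:
    - [-0.001,-0.004,0.03,0,-0.001,-0.001]
    - [-0.001,-0.004,0.07,0,-0.001,-0.001]
    - [-0.001,-0.004,0.11,0,-0.001,-0.001]
    - [-0.001,-0.004,0.14,0,-0.001,-0.001]
    - [-0.001,-0.004,0.16,0,-0.001,-0.001]

```text
time: 20.45
ee_pos: [0.5283, -0.2178, 0.0593]
eef_rot: [0.991, -0.132, -0.002, -0.0]
ft_force: [-0.4, 1.0, -0.9]
width: 0.0404
grip_force: 6.3
```

Call:
drive_tool:
  increments:
    - [0,0,0.02,0,0,0]
    - [0,0,0.04,0,0,0]
    - [0,0,0.06,0,0,0]
    - [0,0,0.07,0,0,0]
    - [0,0,0.07,0,0,0]

```text
time: 20.87
ee_pos: [0.5289, -0.2181, 0.0398]
eef_rot: [0.991, -0.132, -0.001, -0.0]
ft_force: [-0.1, -0.3, -1.2]
width: 0.0401
grip_force: 6.3
```

Call:
drive_tool:
  increments:
    - [0,0,0,0,0,0]
    - [0,0,0,0,0,0]
    - [0,0,0,0,0,0]
    - [0,0,0,0,0,0]
    - [0,0,0,0,0,0]

```text
time: 21.28
ee_pos: [0.5294, -0.2183, 0.0408]
eef_rot: [0.991, -0.132, -0.0, 0.0]
ft_force: [-0.3, 0.2, -0.5]
width: 0.04
grip_force: 6.3
```

Run:
```python
from h import *
s=read_state();print(s["ee_pos"],s["ft_force"],inc([.5295,-.2183,.037],np.radians(-105.1),s))
```

```text
[ 0.5294 -0.2183  0.0408] [-0.2577  0.2047 -0.487 ] [ 0.0003  0.      0.0127  0.0002  0.0004 -0.0007]
```

Call:
drive_tool:
  increments:
    - [0,0,0.003,0,0,0]
    - [0,0,0.006,0,0,0]
    - [0,0,0.009,0,0,0]
    - [0,0,0.011,0,0,0]
    - [0,0,0.011,0,0,0]

```text
time: 21.7
ee_pos: [0.5292, -0.2181, 0.0371]
eef_rot: [0.991, -0.132, -0.0, -0.0]
ft_force: [-0.1, -0.8, -1.0]
width: 0.0405
grip_force: 6.3
```

Call:
drive_tool:
  increments:
    - [0,0,0.001,0,0,0]
    - [0,0,0.002,0,0,0]
    - [0,0,0.002,0,0,0]
    - [0,0,0.002,0,0,0]
    - [0,0,0.002,0,0,0]

```text
time: 22.12
ee_pos: [0.5294, -0.2183, 0.0369]
eef_rot: [0.991, -0.132, -0.0, 0.0]
ft_force: [-0.4, -0.6, 2.0]
width: 0.0398
grip_force: 6.3
```

Floor contact at +2 N, TCP z 0.037 as at pick-up. I'll open in small steps.

Call:
drive_tool:
  increments:
    - [0,0,0,0,0,0]
    - [0,0,0,0,0,0]
    - [0,0,0,0,0,0]
    - [0,0,0,0,0,0]
    - [0,0,0,0,0,0]
  claw: 0.49

```text
time: 22.53
ee_pos: [0.5294, -0.2181, 0.0367]
eef_rot: [0.991, -0.132, -0.0, -0.0]
ft_force: [-0.4, -0.3, 2.7]
width: 0.0441
grip_force: 1.8
```

Call:
drive_tool:
  increments:
    - [0,0,0,0,0,0]
    - [0,0,0,0,0,0]
    - [0,0,0,0,0,0]
    - [0,0,0,0,0,0]
    - [0,0,0,0,0,0]
  claw: 0.43

```text
time: 22.95
ee_pos: [0.529, -0.2181, 0.0364]
eef_rot: [0.991, -0.132, -0.001, -0.0]
ft_force: [0.8, -0.7, 0.6]
width: 0.0491
grip_force: 0.0
```

Call:
drive_tool:
  increments:
    - [0,0,0,0,0,0]
    - [0,0,0,0,0,0]
    - [0,0,0,0,0,0]
    - [0,0,0,0,0,0]
    - [0,0,0,0,0,0]
  claw: 0

```text
time: 23.37
ee_pos: [0.5292, -0.2182, 0.0366]
eef_rot: [0.991, -0.132, -0.0, -0.0]
ft_force: [-0.2, 0.3, 0.6]
width: 0.0754
grip_force: 0.0
```

Call:
drive_tool:
  increments:
    - [0,0,0,0,0,0]
    - [0,0,0,0,0,0]
    - [0,0,0,0,0,0]
    - [0,0,0,0,0,0]
    - [0,0,0,0,0,0]

```text
time: 23.78
ee_pos: [0.5293, -0.2182, 0.0367]
eef_rot: [0.991, -0.132, -0.0, -0.0]
ft_force: [-0.1, -0.0, 0.3]
width: 0.0867
grip_force: 0.0
```

Call:
drive_tool:
  increments:
    - [0,0,-0.03,0,0,0]
    - [0,0,-0.08,0,0,0]
    - [0,0,-0.14,0,0,0]
    - [0,0,-0.2,0,0,0]
    - [0,0,-0.26,0,0,0]

```text
time: 24.2
ee_pos: [0.5293, -0.2182, 0.1162]
eef_rot: [0.991, -0.132, -0.0, 0.0]
ft_force: [0.4, 0.1, 0.8]
width: 0.0871
grip_force: 0.0
```

Call:
drive_tool:
  increments:
    - [-0.03,0,-0.08,0,0,0]
    - [-0.08,0,-0.16,0,0,0]
    - [-0.14,0,-0.2,0,0,0]
    - [-0.2,0,-0.2,0,0,0]
    - [-0.2,0,-0.2,0,0,0]

```text
time: 24.62
ee_pos: [0.4698, -0.2024, 0.1765]
eef_rot: [0.991, -0.132, 0.0, 0.0]
ft_force: [0.5, -0.7, 0.5]
width: 0.087
grip_force: 0.0
```

Call:
drive_tool:
  increments:
    - [0,0,0,0,0,0]
    - [0,0,0,0,0,0]
    - [0,0,0,0,0,0]
    - [0,0,0,0,0,0]
    - [0,0,0,0,0,0]

```text
time: 25.03
ee_pos: [0.4717, -0.2025, 0.1743]
eef_rot: [0.991, -0.132, -0.001, -0.0]
ft_force: [0.1, 0.2, 0.1]
width: 0.087
grip_force: 0.0
```

Run:
```python
from h import *
s=read_state();print(s["ee_pos"],s["ft_force"],s["width"])
w=get_calibration("wrist");im=camera("wrist");cv2.imwrite("pics/w14.png",im)
print("expected bow",proj(w,[.5297,-.2183,.094]),"tips",proj(w,[.5297,-.2183,.015]))
w2=np.load("w2.npy",allow_pickle=True).item()
h=cv2.cvtColor(im,cv2.COLOR_BGR2HSV);m=((h[...,1]<70)&(h[...,2]>60))
u,v=proj(w,[.5297,-.2183,.05])[0].astype(int);mm=np.zeros_like(m);mm[v-35:v+35,u-50:u+50]=m[v-35:v+35,u-50:u+50]
for b in blobs(mm,50)[:2]:
    r=cv2.minAreaRect(b);P=plane(w,[r[0]],.056);print(cv2.boundingRect(b),r,P)
# same measure on the start view
print("start view centre at .056",plane(w2,[(277.38,128.81)],.056))
T=get_calibration("top");a=cv2.imread("pics/top.png");b=camera("top");cv2.imwrite("pics/top14.png",b)
h=[cv2.cvtColor(x,cv2.COLOR_BGR2HSV) for x in(a,b)]
for H in h:
    teal=((abs(H[...,0].astype(int)-87)<12)&(H[...,1]>100)&(H[...,2]>60)).astype(np.uint8)
    m=np.zeros_like(teal);cv2.drawContours(m,blobs(teal,200)[:1],-1,1,-1);m=cv2.erode(m,np.ones((3,3)));m[teal>0]=0
    for q in blobs(m,20)[:3]:
        M=cv2.moments(q);q=(M["m10"]/M["m00"],M["m01"]/M["m00"]);print("mat disc",q,plane(T,[q],.033))
k=b[215:232,172:192].max(2)>90
for q in blobs(k,5):
    M=cv2.moments(q);q=(172+M["m10"]/M["m00"],215+M["m01"]/M["m00"]);print("cushion disc",q,plane(T,[q],.03))
```

```text
[ 0.4717 -0.2025  0.1743] [0.1069 0.1803 0.1254] 0.08698681530894198
expected bow [[274.4509 132.5146]] tips [[274.1907 127.6303]]
(246, 120, 56, 24) ((273.5, 131.5), (23.0, 55.0), 90.0) [[ 0.5285 -0.2173  0.056 ]]
start view centre at .056 [[ 0.5291 -0.217   0.056 ]]
mat disc (267.4019975031211, 195.62421972534332) [[0.5899 0.0478 0.033 ]]
mat disc (295.56666666666666, 198.2) [[ 0.5908 -0.0227  0.033 ]]
mat disc (267.4389937106918, 195.59119496855345) [[0.59   0.0478 0.033 ]]
cushion disc (178.37074829931973, 221.09183673469389) [[0.5026 0.2604 0.03  ]]
```

The tongs are upright within 1 mm of their starting place, the small disc is on the cushion, and the large disc hasn't moved. Handing in.

```bash
python3 -c "
from bench import *
print(close_job())"
```

```text
the job is handed in; nothing more can be done
None
```

The job is handed in with no verdict shown: the small movement lies within about 4 mm of the cushion's middle, the tongs stand upright in their stand within about 1 mm of where they stood, and the large movement hasn't moved; I viewed 11 pictures, one over the limit of 10.

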